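# Index the turret punch to its 22 mm station

### The job

The sign shop's bench turret punch must be set up for 22 mm holes, its largest punch. Push the finger lugs on the rim to step the turret round, click by click and either way, until the lug with the largest round mark points straight back at the column, so that the 22 mm punch has clicked in under the ram. Only push: do not grip a lug between the fingers or force the turret, and leave the loose things around the machine where they are.

Things in the scene. Friction and masses are not known exactly. Their poses are not given: they have to be found in the camera images.
- turret (a joint): Turret angle, rad: 0 (or whole turns) = 22 mm punch under the ram; grows anticlockwise from above; turns endlessly both ways. A spring plunger clicks into each of six stations 60 deg (1.047 rad) apart: leaving one takes 3 to 6 N on a lug; from 40 deg or so on the spring pulls the turret home into the next, ahead of the finger. Starts at any station but the 22 mm one, seldom stuck halfway.
- lugs_ccw: Anticlockwise-side halves (from above) of the six flat aluminium lugs; pushing their flanks turns the turret clockwise. A whole lug is radial, 30 mm wide, 14 mm thick (164 to 178 mm above the bench), ends 135 mm from the axis. Its top has a round black mark as big as the hole it punches: anticlockwise 22, 5, 6.5, 8, 10, 13 mm. Origin: turret axis at bench height; x axis along the 22 mm lug.
- lugs_cw: Clockwise-side halves of the six lugs; pushing their flanks turns the turret anticlockwise. Same origin and axes as lugs_ccw. Fingers must not press both halves at once. Outside the turret's discs nothing lies under the lugs down to the machine's foot (28 mm), except spare_punch and, at the back, the column and plunger.
- lug_22 (a point): Centre of the 22 mm mark, on top of its lug, 114 mm from the axis, 178 mm above the bench; moves with the turret.
- punch_22 (a point): Centre of the top of the 22 mm punch, 58 mm from the axis, 196 mm above the bench; moves with the turret.
- ram (a point): Centre of the underside of the ram, fixed on the machine, 58 mm from the turret axis towards the column, 199 mm above the bench.
- turret_axis (a point): Fixed point on the turret's axis at its top face, 178 mm above the bench. The steel turret is 164 mm across; below it an index plate 170 mm across reaches down to 142 mm, and a die disc 168 mm across, 91 to 115 mm above the bench, turns with it. Punch holders stand up to 196 mm on a 58 mm radius. Six finger lugs stick out of the rim every 60 deg: see lugs_ccw, lugs_cw.
- machine: Fixed grey C-frame punch. Origin on the turret axis at bench height, z up, x axis towards the column (60 mm wide, 165 to 265 mm from the axis). Its arm, 50 mm wide, 215 to 285 mm above the bench, covers the turret from the column to 25 mm past the axis; a lever rises backwards to 530 mm. Front and sides are open from above. Foot 190 mm wide, 28 mm thick, from x -130 to +290 mm.
- jar: Loose jar of rivets, 68 mm across, 95 mm tall, origin at its base centre; stands beside the machine. Leave it.
- spare_punch: Loose spare punch, steel, 30 mm across, 62 mm tall, standing on a front corner of the foot plate, under the lugs' circle (top 90 mm above the bench); origin at its base centre. Leave it.
- post_clip: Loose aluminium sign-post clip, a 40 x 124 x 45 mm channel lying beside the machine, origin at its base centre; leave it.

How it is judged:
On the way:
1. the turret has been pushed by a lug ((contact force between the fingers and lugs_ccw above 1 N or contact force between the fingers and lugs_cw above 1 N)), for 0.05 s.
At the end, for the whole second after the job is handed in: The 22 mm punch stands under the ram within 3 mm sideways (about 3 degrees of the turret, clicked in), the turret is at rest, and the jar, spare punch and post clip are within 15 mm of where they were (horizontal distance between punch_22 and ram below 0.003 m and velocity of joint turret between -0.03 and 0.03 rad/s and distance of each of jar, spare_punch, post_clip from where it was at the start of the episode below 0.015 m); the robot touches nothing.
It fails at once if a lug is gripped between the fingers (both flanks pressed with over 3 N at once) (contact force between the fingers and lugs_ccw above 3 N and contact force between the fingers and lugs_cw above 3 N).
It fails at once if the turret is forced: more than 40 N between the fingers and the lugs (contact force between the fingers and lugs_ccw above 40 N or contact force between the fingers and lugs_cw above 40 N).
It fails at once if a loose thing is picked up, knocked over or moved by more than 15 mm (distance of any of jar, spare_punch, post_clip from where it was at the start of the episode above 0.015 m or angle between any of jar, spare_punch's own z axis and vertical above 0.3 rad).
It also fails if it takes over 72 s, if anything falls off the work surface, if the arm or the gripper's body presses on something with over 40 N, if the wrist force passes 120 N, or if a joint passes its speed limit or range.

### The arm

A 6-joint arm with a two-finger parallel gripper is mounted at the origin on the work surface. World frame = base frame: x ahead of the robot, y to its left, z up, the work surface at z = 0. Lengths are in m, angles in rad, forces in N, time in s.
With the tool pointing down it reaches from about 0.25 to 0.775 m from the base axis. Payload 4 kg.
Tool frame: the origin (TCP) lies on the centre line of the jaws, within the pads' length; the fingertips stand 19 mm ahead of it and the grasp point (between the pads) is the TCP; z points along the fingers, x is the direction in which the jaws open and shut, and the axes are right-handed (so a half turn about z gives the same grasp; the last joint's range is limited). The gripper opens to 94 mm and grips with 3 to 60 N. Pads are 16 mm wide; open, the fingers measure 119 mm over their backs; the gripper's body (75 mm by 177 mm) begins 78 mm behind the grasp point.
Start: joints at [1.182, 0.087, 1.371, -0, 1.684, -0.103], TCP at [0.155, 0.528, 0.189] pointing down, gripper open.
Joint ranges: [-3.1, 3.1], [-0.76, 2.03], [0.27, 2.55], [-1.08, 4.22], [0.17, 2.65], [-2.57, 2.57]. Speed limits (rad/s): [2.79, 2.79, 3.14, 3.14, 3.14, 3.14].

### API

Orientations are given as a unit quaternion [x, y, z, w].
In Python, from bench import manip, claw, kinematics, status, capture, ticket, spotter gives the robot as it stands. The module is installed in compiled form; this text tells all that it offers. Calls block until the motion is done:
- manip.reach(position, orientation): joint-space move of the TCP to a pose.
- manip.move_linear(position, max_speed=0.15, ori=None, guard=None): straight line of the TCP; ori=None keeps the orientation; max_speed is the mean speed in m/s. With guard (N) it stops when the force on the tool has changed by that much, and returns True; else False.
- manip.goto_joints(angles): joint-space move.
- claw.command_gripper(opening, effort=None): opening from 0.0 (shut) to 1.0 (fully open); effort is the grip in N (None keeps the last); returns when the fingers have stopped.
- manip.dwell(seconds).
- kinematics.ik(position, orientation): joint angles nearest the present ones, or None.
- status.state(): the state.
- capture(name): name is "scene" or "top" or "wrist"; returns a dict with "frame" (420x560x3 uint8, red, green, blue), "depth" (420x560 float32, m along the optical axis (not along the pixel's ray), 0 where there is no reading), "fov_y" (degrees; the focal length in pixels is half the picture's height over the tangent of half this angle, whatever the lens; pixels are square), "cx", "cy" (the principal point, pixels), "distortion" ([k1, k2, p1, p2, k3] as OpenCV has them; the pictures are not rectified), "extrinsics" (4x4, takes a point from world to camera coordinates). Camera axes: x right, y down, z forward; pixel columns grow to the right and rows downward; lengths in m; the calibration is good to about 2 mm. A picture is of the moment at which its call begins.
A pose or a line that the arm cannot do raises manip.Unreachable and nothing moves.
- ticket.sign_off(): hands the job in, once; it reports no verdict.
Trained networks look in the newest picture that a camera, given by its name, has taken for a name from the list of things; names that differ only in an ending like _2 or _b are one class to them, and where a whole thing is asked for, a point or a joint stands for the part that bears it (a point fixed in the world has none). Each returns a list of dicts, best first, with "conf" (0 to 1); they miss things now and then, are a little off and sometimes report something else, mostly with a low value. They report only what shows in the picture. A call takes as long as a camera call.
- spotter.recognise(camera, query): "extent" ([left, top, width, height] in pixels, round what is visible of it).
- spotter.tip_of(camera, query): "uv" ([column, row] in pixels: a listed point, or the origin of a listed thing).
The state is a dict: "time_s": time; "qpos": joint angles; "qvel": joint speeds; "joint_torque": joint torques, N m; "eef_pos": TCP position; "orientation": TCP orientation; "ft_force": force on the tool from outside, world axes, zero at the start; "moment": the same for the moment, N m; "grip_width": opening from 0.0 (shut) to 1.0 (fully open).
Only numpy, scipy, OpenCV 4.12 (cv2) and the standard library are available. Lean on these libraries where they do the work, as an engineer would, in place of code of your own. Each camera call takes 0.05 s, during which the arm holds its last target.

## Working session

There is one attempt and no reset: what is moved stays moved. The work goes in short steps, each a Python script; the robot and the scene stay as the last script left them, time stands still between calls to the robot, and variables do not carry over. Pictures are saved under pics/ and viewed, and the job is handed in when it is done.

```bash
mkdir -p pics
cat > h.py <<'E'
import numpy as np, cv2
from bench import manip, claw, kinematics, status, capture, ticket, spotter
def K(c):
    f=c["frame"].shape[0]/2/np.tan(np.radians(c["fov_y"])/2)
    return np.array([[f,0,c["cx"]],[0,f,c["cy"]],[0,0,1.]])
def save(c,n): cv2.imwrite("pics/"+n,c["frame"][:,:,::-1])
def ray(c,uv):
    p=cv2.undistortPoints(np.array([[uv]],float),K(c),np.array(c["distortion"],float))[0,0]
    E=np.array(c["extrinsics"]);R=E[:3,:3];t=E[:3,3]
    return -R.T@t, R.T@np.array([p[0],p[1],1.])
def atz(c,uv,z):
    o,d=ray(c,uv); return o+d*(z-o[2])/d[2]
def atdepth(c,uv):
    u,v=int(round(uv[0])),int(round(uv[1])); d=c["depth"][max(0,v-2):v+3,max(0,u-2):u+3]; d=np.median(d[d>0]) if (d>0).any() else np.nan
    o,r=ray(c,uv); return o+r*d
def proj(c,p):
    E=np.array(c["extrinsics"]);r,_=cv2.Rodrigues(E[:3,:3])
    return cv2.projectPoints(np.atleast_2d(np.array(p,float)),r,E[:3,3],K(c),np.array(c["distortion"],float))[0][:,0]
E
python3 - <<'E'
from h import *
np.set_printoptions(precision=4,suppress=True)
s=status.state();print(s["time_s"],s["eef_pos"],s["orientation"],s["ft_force"])
for n in ["scene","top","wrist"]:
    c=capture(n);save(c,n+"0.png")
    print(n,(np.linalg.inv(c["extrinsics"]))[:3].round(3).tolist(),c["distortion"])
    if n!="wrist":
      for q in ["turret_axis","lug_22","punch_22","ram","machine","jar","spare_punch","post_clip"]:
        for r in spotter.tip_of(n,q)[:2]: print(q,r["conf"],r["uv"],atdepth(c,r["uv"]))
print(status.state()["time_s"])
E
```

```text
0.0 [0.1548 0.5271 0.1877] [ 0.8006  0.5992 -0.0009  0.0006] [ 0.5004  0.1648 -0.307 ]
scene [[-0.974, 0.176, -0.14, 0.683], [0.225, 0.715, -0.662, 0.539], [-0.016, -0.677, -0.736, 0.703]] [0.0226 0.     0.     0.     0.    ]
turret_axis 0.93 [279.3, 164.9] [ 0.5724 -0.0272  0.1921]
lug_22 0.93 [236.9, 193.7] [0.6591 0.0162 0.1803]
punch_22 0.9 [254.5, 171.8] [ 0.6209 -0.014   0.1973]
ram 0.61 [254.9, 150.6] [ 0.6137 -0.0387  0.225 ]
machine 0.55 [283.1, 225.5] [0.5824 0.0398 0.0987]
machine 0.51 [314.0, 245.0] [0.5264 0.0634 0.0505]
jar 0.67 [229.8, 315.0] [0.7083 0.175  0.0509]
spare_punch 0.79 [312.9, 244.3] [0.5287 0.0632 0.0533]
top [[-0.017, -0.975, 0.222, 0.382], [-1.0, 0.015, -0.009, 0.017], [0.006, -0.222, -0.975, 1.076]] [-0.0739  0.      0.      0.      0.    ]
turret_axis 0.59 [309.2, 208.2] [ 0.5526 -0.0342  0.2866]
lug_22 0.72 [280.4, 167.4] [0.6655 0.0177 0.1804]
punch_22 0.66 [295.9, 185.6] [ 0.62   -0.0138  0.1981]
punch_22 0.51 [268.6, 242.6] [0.5207 0.0477 0.0651]
ram 0.87 [320.1, 185.7] [ 0.595  -0.0557  0.2871]
machine 0.72 [317.9, 184.5] [ 0.5975 -0.0517  0.2867]
machine 0.42 [232.4, 170.0] [0.6876 0.1296 0.0961]
jar 0.71 [385.0, 265.7] [ 0.4673 -0.2329  0.0067]
jar 0.65 [231.8, 172.2] [0.6859 0.1323 0.0844]
spare_punch 0.64 [268.9, 240.7] [0.5218 0.0462 0.0883]
post_clip 0.63 [386.2, 267.1] [ 0.4638 -0.2356  0.007 ]
wrist [[0.283, 0.928, 0.244, 0.084], [0.959, -0.274, -0.072, 0.549], [-0.0, 0.254, -0.967, 0.386]] [-0.0048  0.      0.      0.      0.    ]
0.95
```

View pics/scene0.png

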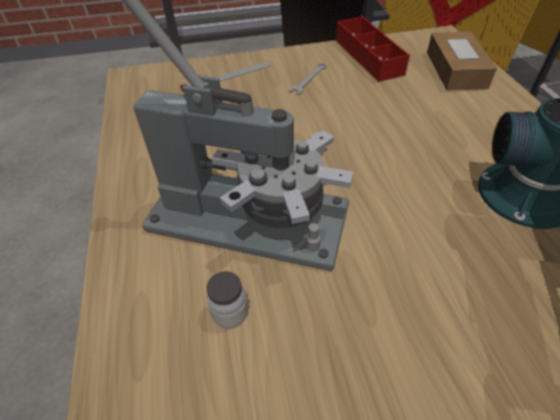

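View pics/top0.png

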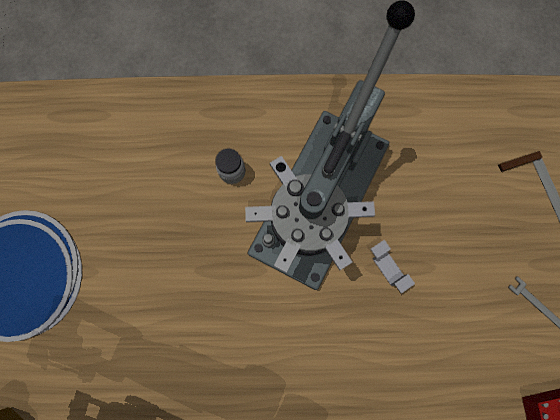

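The scene view shows the 22 mm mark at (236,194). The top view shows it at (280,167), with the turret centre near (309,212) and the column up and to the right. That makes it one station anticlockwise of the column, so it needs one click clockwise. Next I'll fit the axis and lug angle from depth.

```bash
cat > fit.py <<'E'
from h import *
from scipy.optimize import minimize
def pts(c):
    d=c["depth"];v,u=np.nonzero(d>0)
    p=cv2.undistortPoints(np.stack([u,v],1).astype(float)[:,None],K(c),np.array(c["distortion"],float))[:,0]
    X=np.c_[p,np.ones(len(p))]*d[v,u][:,None]
    E=np.linalg.inv(c["extrinsics"]);return X@E[:3,:3].T+E[:3,3]
def fit(c,a0=(0.572,-0.045),th0=None):
    P=pts(c);m=(P[:,2]>.168)&(P[:,2]<.187)&(np.hypot(P[:,0]-a0[0],P[:,1]-a0[1])<.16);P=P[m]
    def cost(q):
        x,y=P[:,0]-q[0],P[:,1]-q[1];r=np.hypot(x,y);a=np.arctan2(y,x)
        da=(a-q[2]+np.pi/6)%(np.pi/3)-np.pi/6
        inl=np.maximum(np.abs(r*np.sin(da))-.015,r*np.cos(da)-.135); dist=np.minimum(np.maximum(inl,0),np.maximum(r-.082,0))
        return np.mean(np.minimum(dist,.01))*1e3 - 0
    best=None
    for t in np.radians(np.arange(0,60,6)):
        r=minimize(cost,[*a0,t],method="Nelder-Mead",options=dict(initial_simplex=np.array([[*a0,t],[a0[0]+.01,a0[1],t],[a0[0],a0[1]+.01,t],[*a0,t+.1]])))
        if best is None or r.fun<best.fun: best=r
    return best,len(P)
if __name__=="__main__":
    for n in ["top","scene"]:
        c=capture(n);b,k=fit(c);print(n,b.x.round(4),np.degrees(b.x[2])%60,b.fun,k)
        for uvq in ["lug_22","punch_22","turret_axis"]:
            for r in spotter.tip_of(n,uvq)[:1]:
                p=atz(c,r["uv"],dict(lug_22=.178,punch_22=.196,turret_axis=.178)[uvq])
                print(uvq,r["conf"],p.round(4),np.degrees(np.arctan2(p[1]-b.x[1],p[0]-b.x[0])),np.hypot(*(p[:2]-b.x[:2])))
    # machine yaw from foot/column arm points (z .21-.29)
        P=pts(c);m=(P[:,2]>.27)&(P[:,2]<.295)&(np.hypot(P[:,0]-.57,P[:,1]+.045)<.27);Q=P[m][:,:2]
        w=cv2.minAreaRect(Q.astype(np.float32));print("arm",w)
        m=(P[:,2]>.02)&(P[:,2]<.036)&(np.hypot(P[:,0]-.62,P[:,1]+.08)<.25);print("foot",cv2.minAreaRect(P[m][:,:2].astype(np.float32)))
E
python3 fit.py
```

```text
top [ 0.5705 -0.0421  0.5516] 31.604435348988606 0.0021377606037329857 4863
lug_22 0.82 [0.6726 0.0251 0.178 ] 33.357712356263214 0.12225668894609544
punch_22 0.57 [ 0.6198 -0.012   0.196 ] 31.449611779851065 0.0577426541600233
turret_axis 0.58 [ 0.5704 -0.0402  0.178 ] 93.43313405786404 0.0018795784373090351
arm ((0.6748683452606201, -0.09983368217945099), (0.060502275824546814, 0.2885221242904663), 62.600852966308594)
foot ((0.628386378288269, -0.08585527539253235), (0.37490442395210266, 0.4497258961200714), 35.20615768432617)
scene [ 0.5676 -0.0406  0.5536] 31.72087405661668 0.13084864888895364 4835
lug_22 0.62 [0.6623 0.0136 0.178 ] 29.78614996923744 0.10910853360880791
punch_22 0.97 [ 0.6188 -0.0108  0.196 ] 30.197413418380282 0.059204285419216914
turret_axis 0.65 [ 0.564  -0.0417  0.178 ] -163.36769391781783 0.003768874865988692
arm ((0.6731745004653931, -0.09599187970161438), (0.06274265050888062, 0.2879565358161926), 61.216270446777344)
foot ((0.6693068742752075, -0.01837143301963806), (0.3281942903995514, 0.4175606667995453), 61.46879196166992)
```

```bash
cat > mv.py <<'E'
from h import *
A=np.array([.570,-.0415])
def pose(th,z,r=.115):
    t=np.radians(th);psi=t-np.radians(270)
    return [A[0]+r*np.cos(t),A[1]+r*np.sin(t),z],[np.cos(psi/2),np.sin(psi/2),0,0]
E
python3 - <<'E'
from mv import *
np.set_printoptions(precision=3,suppress=True)
s=status.state()
manip.move_linear([.155,.50,.32],.2)
claw.command_gripper(0.0,10)
p,o=pose(242,.32)
manip.reach([.38,-.10,.32],o)
manip.move_linear(p,.15)
for n in ["wrist","top"]: save(capture(n),n+"1.png")
s=status.state();print(s["time_s"],s["eef_pos"],s["orientation"],s["qpos"],s["grip_width"],s["ft_force"])
E
```

```text
7.0667 [ 0.516 -0.143  0.321] [ 0.97  -0.242  0.     0.   ] [-0.376  0.065  1.135 -0.     1.941  0.112] 0.0019286822797474276 [-0.075  0.332 -0.017]
```

```bash
python3 -c "
import cv2,numpy as np
cv2.imwrite('pics/both1.png',np.hstack([cv2.imread('pics/wrist1.png')[:, :],cv2.imread('pics/top1.png')])[:, :][::1,::1].copy()[:420,:1120])
i=cv2.imread('pics/both1.png');cv2.imwrite('pics/both1b.png',cv2.resize(i,(800,300),interpolation=cv2.INTER_AREA))"
```

```text
(no output)
```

View pics/both1b.png

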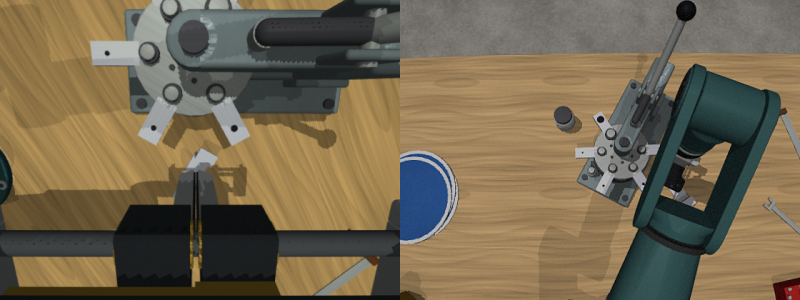

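The wrist view shows the shut fingers (column 195) midway between two lugs (152 and 235). The turret hasn't moved. I'll go down and sweep clockwise.

```bash
python3 - <<'E'
from mv import *
np.set_printoptions(precision=2,suppress=True)
p,o=pose(242,.171)
print("down",manip.move_linear(p,.1,guard=8))
f0=np.array(status.state()["ft_force"])
for th in range(238,167,-4):
    p,o=pose(th,.171)
    g=manip.move_linear(p,.06,ori=o,guard=22)
    s=status.state();print(th,g,np.array(s["ft_force"])-f0)
    if g: break
c=capture("top");save(c,"top2.png");c=capture("wrist");save(c,"wrist2.png")
print(s["time_s"],s["eef_pos"])
E
python3 -c "
import cv2,numpy as np
i=np.hstack([cv2.imread('pics/wrist2.png'),cv2.imread('pics/top2.png')]);cv2.imwrite('pics/both2.png',cv2.resize(i,(800,300),interpolation=cv2.INTER_AREA))"
```

```text
down False
238 False [-1.33  0.05  0.37]
234 False [-0.85  0.03  0.25]
230 False [-0.02 -0.48  0.05]
226 False [-1.03  0.3  -0.07]
222 False [-0.62  0.5   0.78]
218 False [ 0.96  0.5  -0.68]
214 False [-0.49  0.36  0.46]
210 False [ 0.67 -0.06 -0.1 ]
206 False [-0.83  0.01 -0.5 ]
202 False [-1.09 -0.41  0.14]
198 False [-0.04 -0.06  0.61]
194 False [-0.37  0.65 -0.55]
190 False [-0.27  0.01  0.15]
186 False [-0.78 -0.44  0.48]
182 False [ 0.07  0.27 -0.07]
178 False [-0.13 -0.29  0.5 ]
174 False [-0.31 -0.25 -0.19]
170 False [-1.09 -0.61  0.82]
13.8083 [ 0.46 -0.02  0.17]
```

View pics/both2.png

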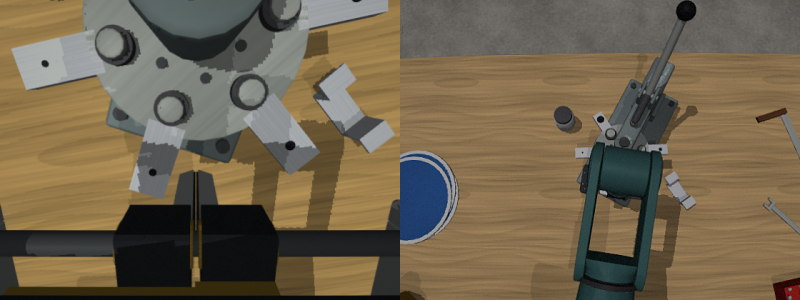

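```bash
python3 -c "
import cv2
i=cv2.imread('pics/top2.png');j=cv2.imread('pics/top0.png')
import numpy as np
cv2.imwrite('pics/c2.png',np.hstack([cv2.resize(k[130:300,220:400],None,fx=2.2,fy=3/1.36,interpolation=2) for k in (j,i)]))"
```

```text
(no output)
```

View pics/c2.png

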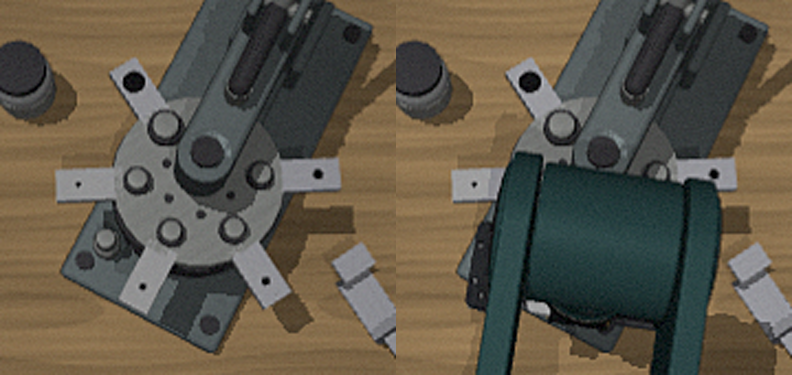

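View pics/wrist2.png

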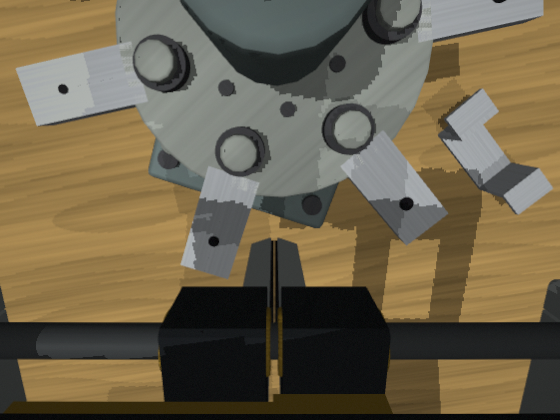

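Run:
```python
from mv import *
from fit import fit,pts
np.set_printoptions(precision=4,suppress=True)
c=capture("wrist");s=status.state();print(s["time_s"],s["eef_pos"],s["orientation"],s["grip_width"])
for uv in [(262,245),(285,245),(255,275),(290,275),(213,255),(406,220),(280,300),(200,300)]: print(uv,atdepth(c,uv))
e=np.array(s["eef_pos"]);print("tcp px",proj(c,[e,e-[0,0,.019]]))
b,k=fit(c,(.57,-.0415));print(b.x,np.degrees(b.x[2])%60,b.fun,k)
```

```text
13.9583 [ 0.4567 -0.0219  0.171 ] [-0.6432  0.7657 -0.0001 -0.0001] 0.007313930969396307
(262, 245) [ 0.467  -0.0174  0.2012]
(285, 245) [ 0.4648 -0.0293  0.2011]
(255, 275) [ 0.467  -0.0155  0.2359]
(290, 275) [ 0.4647 -0.0302  0.2364]
(213, 255) [0.4577 0.0149 0.1796]
(406, 220) [ 0.4595 -0.1006  0.1794]
(280, 300) [ 0.4662 -0.0258  0.2581]
(200, 300) [ 0.4924 -0.0108  0.2981]
tcp px [[273.8331 241.4455]
 [273.8046 231.5134]]
[ 0.5665 -0.0413  0.5522] 31.64081448410012 0.0007357047721348826 50778
```

Run:
```python
from mv import *
np.set_printoptions(precision=4,suppress=True)
c=capture("wrist");save(c,"w3.png");s=status.state()
for v in range(222,300,4): print(v,c["depth"][v,285].round(4),atdepth(c,(285,v)), atdepth(c,(262,v)))
e=np.array(s["eef_pos"])
print(proj(c,[[.465,-.0219,z] for z in (.24,.2,.19,.171,.152)]))
print("cam",np.linalg.inv(c["extrinsics"])[:3,3])
cv2.imwrite("pics/w3c.png",cv2.resize(c["frame"][200:330,180:370,::-1],None,fx=4,fy=4))
```

```text
222 0.3846 [ 0.4151 -0.0275  0.0012] [ 0.4196 -0.0019  0.0012]
226 0.3846 [ 0.4105 -0.0268  0.0014] [ 0.4149 -0.001   0.001 ]
230 0.3859 [ 0.4057 -0.026   0.0014] [ 0.4102 -0.0001  0.0012]
234 0.3876 [ 0.4009 -0.0252  0.0012] [0.4056 0.0007 0.0014]
238 0.3888 [ 0.3964 -0.0244  0.002 ] [0.401  0.0016 0.002 ]
242 0.1818 [ 0.4649 -0.0294  0.1969] [ 0.4672 -0.0173  0.1974]
246 0.1776 [ 0.4646 -0.0292  0.202 ] [ 0.4668 -0.0174  0.2023]
250 0.1708 [ 0.465  -0.029   0.2083] [ 0.467  -0.0176  0.2084]
254 0.1667 [ 0.4648 -0.0288  0.2132] [ 0.4669 -0.0177  0.2134]
258 0.1611 [ 0.465  -0.0287  0.2184] [ 0.467  -0.0179  0.2186]
262 0.1569 [ 0.4652 -0.0286  0.2234] [ 0.4669 -0.0181  0.223 ]
266 0.1521 [ 0.4649 -0.0284  0.2271] [ 0.4668 -0.0182  0.2274]
270 0.1492 [ 0.465  -0.0283  0.2315] [ 0.4668 -0.0183  0.2316]
274 0.1456 [ 0.465  -0.0281  0.2354] [ 0.4668 -0.0185  0.2355]
278 0.1405 [ 0.4652 -0.028   0.2395] [ 0.4668 -0.0186  0.2394]
282 0.1379 [ 0.465  -0.0279  0.2427] [ 0.4666 -0.0187  0.2425]
286 0.0844 [ 0.489  -0.0303  0.2915] [ 0.4899 -0.0246  0.2914]
290 0.0818 [ 0.489  -0.0302  0.2936] [ 0.4901 -0.0247  0.2938]
294 0.0814 [ 0.489  -0.0302  0.2955] [ 0.49   -0.0248  0.2955]
298 0.0796 [ 0.489  -0.0301  0.2973] [ 0.4897 -0.0248  0.297 ]
[[270.5666 281.3883]
 [271.2004 246.2173]
 [271.3184 239.6716]
 [271.5122 228.9154]
 [271.6746 219.9092]]
cam [ 0.5293 -0.0345  0.3682]
```

View pics/w3c.png

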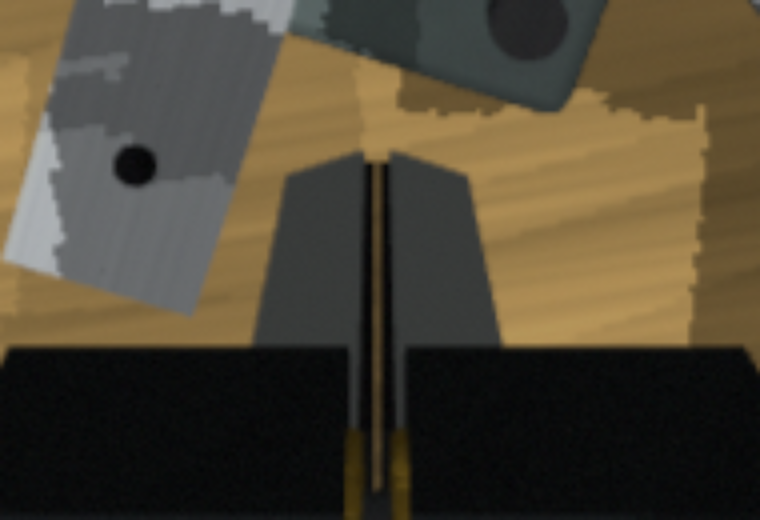

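The sweep passed without contact. Wrist depth shows why: the fingertips are at z≈0.19 while the reported TCP is at 0.171, so they sit about 20 mm above it instead of 19 mm below. The body is shifted by the same amount, so the tool is about 40 mm higher than reported, and the fingers passed over the lugs. The lateral position agrees. I'll go back, descend 40 mm lower, and check the tip height before pushing.

Run:
```python
from mv import *
np.set_printoptions(precision=4,suppress=True)
s=status.state();p=list(s["eef_pos"]);p[2]=.21;manip.move_linear(p,.15)
for th in (195,220,242):
    p,o=pose(th,.21);manip.move_linear(p,.15,ori=o)
p,o=pose(242,.145);print(manip.move_linear(p,.1,guard=6))
p,o=pose(242,.131);print(manip.move_linear(p,.05,guard=6))
c=capture("wrist");save(c,"w4.png");s=status.state();print(s["time_s"],s["eef_pos"],s["ft_force"])
for v in range(222,262,4): print(v,atdepth(c,(285,v)))
```

```text
False
False
17.4 [ 0.516  -0.143   0.1308] [-0.745  -0.323  -0.5048]
222 [ 0.5123 -0.1718  0.0015]
226 [ 0.5103 -0.1756  0.0015]
230 [ 0.5083 -0.1794  0.0012]
234 [ 0.5064 -0.1831  0.0015]
238 [ 0.5044 -0.1869  0.0016]
242 [ 0.5252 -0.137   0.1566]
246 [ 0.525  -0.1371  0.162 ]
250 [ 0.5249 -0.1369  0.1677]
254 [ 0.5248 -0.1368  0.1732]
258 [ 0.5245 -0.137   0.1774]
```

View pics/w4.png

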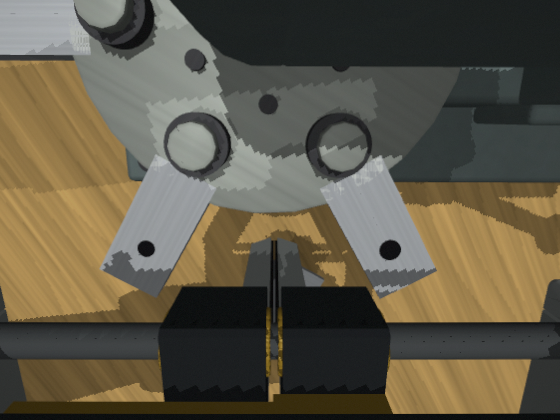

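The finger is between the lugs (marks at (146,248) and (390,250)), with its tip at about z 0.152. Now I'll sweep clockwise.

Run:
```python
from mv import *
np.set_printoptions(precision=2,suppress=True)
f0=np.array(status.state()["ft_force"])
for th in list(range(236,168,-4))+[168]:
    p,o=pose(th,.131)
    g=manip.move_linear(p,.05,ori=o,guard=20)
    s=status.state();print(th,g,np.array(s["ft_force"])-f0)
    if g: break
c=capture("wrist");save(c,"w5.png")
from fit import fit
b,k=fit(c,(.57,-.0415));print(b.x,np.degrees(b.x[2])%60,b.fun)
print(s["time_s"],s["eef_pos"])
```

```text
236 False [-0.1   0.36  0.9 ]
232 False [1.22 0.96 0.2 ]
228 False [0.32 0.19 0.58]
224 False [ 2.32 -1.53 -0.37]
220 False [ 2.67 -2.34 -1.52]
216 False [ 1.65 -1.6   0.12]
212 False [ 1.24 -1.67  1.46]
208 False [ 0.46 -0.45 -0.4 ]
204 False [ 0.61 -0.39  1.47]
200 False [0.52 0.23 1.96]
196 False [1.36 1.1  0.79]
192 False [0.84 0.05 0.42]
188 False [ 0.16  0.34 -0.47]
184 False [ 0.47 -0.21  0.11]
180 False [1.44 1.06 0.52]
176 False [ 0.57  0.05 -0.22]
172 False [1.05 0.32 1.65]
168 False [ 0.74 -0.58  0.51]
[ 0.57 -0.04  0.55] 31.63212763616425 0.10358234390264147
23.0333 [ 0.46 -0.02  0.13]
```

View pics/w5.png

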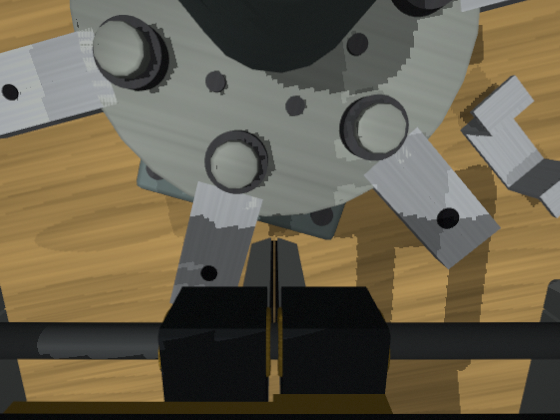

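Contact peaked around 4 N, then the turret clicked over, and the marks have shifted one station. I'll back off mid-gap, lift out, and check.

Run:
```python
from mv import *
from fit import fit
np.set_printoptions(precision=4,suppress=True)
p,o=pose(180,.131);manip.move_linear(p,.1,ori=o)
p[2]=.28;manip.move_linear(p,.15)
manip.reach([.27,.25,.28],o)
for n in ["top","scene"]:
    c=capture(n);save(c,n+"6.png");b,k=fit(c,(.57,-.0415));print(n,b.x,np.degrees(b.x[2])%60,b.fun)
    for q in ["lug_22","punch_22"]:
        for r in spotter.tip_of(n,q)[:2]:print(q,r["conf"],r["uv"],atz(c,r["uv"],.178))
    for q in ["jar","spare_punch","post_clip"]:
        for r in spotter.recognise(n,q)[:1]:print(q,r)
s=status.state();print(s["time_s"],s["eef_pos"],s["ft_force"])
i,j=cv2.imread("pics/top0.png"),cv2.imread("pics/top6.png")
cv2.imwrite("pics/c6.png",np.hstack([cv2.resize(k[110:300,200:420],(400,345)) for k in (i,j)]))
```

```text
top [ 0.5704 -0.042   0.5574] 31.934569508383763 0.0015838421814942955
punch_22 0.68 [325.2, 184.2] [ 0.6276 -0.0767  0.178 ]
jar {'extent': [215.0, 146.4, 30.9, 38.0], 'conf': 0.8}
spare_punch {'extent': [372.9, 239.7, 39.5, 51.9], 'conf': 0.39}
post_clip {'extent': [371.8, 239.9, 41.0, 52.5], 'conf': 0.68}
scene [ 0.5676 -0.0405  0.558 ] 31.971856268226247 0.015487834558063095
lug_22 0.68 [223.4, 153.6] [ 0.6684 -0.1016  0.178 ]
punch_22 0.69 [249.9, 152.9] [ 0.6177 -0.0911  0.178 ]
jar {'extent': [204.3, 275.7, 44.9, 52.9], 'conf': 0.84}
spare_punch {'extent': [305.2, 221.2, 16.1, 31.4], 'conf': 0.91}
26.5167 [0.2701 0.25   0.28  ] [ 0.2926 -0.416   0.8612]
```

View pics/c6.png

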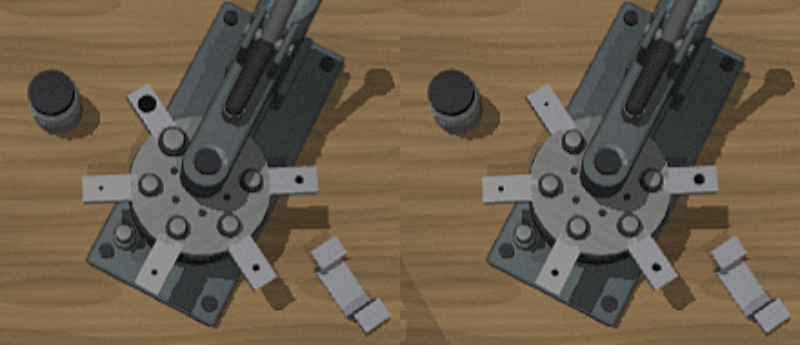

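View pics/scene6.png

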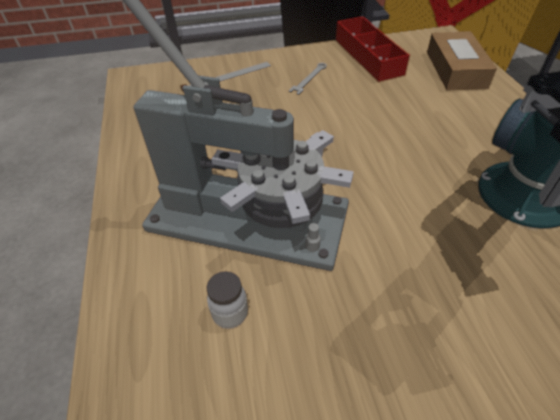

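The 22 mm mark now points at the column (scene view (224,155)), and the 5 mm mark has taken its old place. The pattern is within 0.35° of the starting station angle, and the loose things haven't moved. Handing in.

```bash
python3 -c "
from bench import ticket,status
print(status.state()['time_s']);ticket.sign_off()"
```

```text
26.5167
the job is handed in; nothing more can be done
```

The turret is set for 22 mm holes: I pushed a front lug clockwise by one station with the shut fingers, and the 22 mm punch is now under the ram. I handed the job in at 26.5 s, with the arm lifted clear.

- **First sweep missed:** wrist-camera depth put the fingertips about 40 mm higher than the reported tool position implied, so they passed over the lugs without touching. I lowered the tool by that amount, checked the tip height, and repeated the sweep.
- **Push force:** the force readings peaked at about 4 N, then dropped to noise once the spring pulled the turret into the next station. These were read between sweep steps, so a brief higher peak could have gone unseen; the 20 N guard never tripped.
- **Final position:** the largest mark points at the column. The lug angle is about 31.95°, against about 31.65° at the start, and both cameras agree within 0.1°. I took that as clicked in.
- **Loose things:** by eye, the jar, spare punch and post clip are where they were in the before and after pictures. I didn't measure their positions.
- **Check that disagreed:** in the final top view the network didn't find `lug_22`, which is under the arm there. It also gave the post clip's box for the spare punch, at a low confidence of 0.39. The scene camera found both the lug and the spare punch correctly.

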